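# Hold a terminal's back cover over its housing at gauge height

### The arm

A 6-joint arm with a two-finger parallel gripper is mounted at the origin on the work surface. World frame = base frame: x ahead of the robot, y to its left, z up, the work surface at z = 0. Lengths are in m, angles in rad, forces in N, time in s.
With the tool pointing down it reaches from about 0.325 to 0.9 m from the base axis. Payload 6.1 kg.
Tool frame: the origin (TCP) lies midway between the tips of the shut fingers; the grasp point (between the pads) lies 19 mm behind it; x points along the fingers, y is the direction in which the jaws open and shut, and the axes are right-handed (so a half turn about x gives the same grasp; the last joint's range is limited). The gripper opens to 85 mm and grips with 20 to 120 N. Pads are 22 mm wide; open, the fingers measure 114 mm over their backs; the gripper's body (76 mm by 85 mm) begins 54 mm behind the grasp point. The pads swing forward as they close: fully open they stand 13 mm farther back than shut.
Start: joints at [1.141, 0.22, 1.526, -0, 1.395, -0.126], TCP at [0.187, 0.596, 0.231] pointing down, gripper open.
Joint ranges: [-2.98, 2.98], [-0.91, 2.08], [0.09, 2.57], [-1.24, 4.39], [0.2, 2.65], [-2.68, 2.68]. Speed limits (rad/s): [2.57, 2.57, 3.01, 3.14, 3.14, 3.14].

### API

Orientations are given as [roll, pitch, yaw] about the fixed x, y, z axes, in that order (R = Rz(yaw) Ry(pitch) Rx(roll)).
In Python, from plant import movep, move_l, set_joints, gripper_to, hold, inverse_kinematics, observe, get_image, get_calibration, Unreachable, job_done gives the robot as it stands. Calls block until the motion is done:
- movep(position, orientation): joint-space move of the TCP to a pose.
- move_l(position, feed=0.15, rotation=None, max_force=None): straight line of the TCP; rotation=None keeps the orientation; feed is the mean speed in m/s. With max_force (N) it stops when the force on the tool has changed by that much, and returns True; else False.
- set_joints(angles): joint-space move.
- gripper_to(opening, f_grip=None): finger opening in m; f_grip is the grip in N (None keeps the last); returns when the fingers have stopped.
- hold(seconds).
- inverse_kinematics(position, orientation): joint angles nearest the present ones, or None.
- observe(): the state.
- get_image(name): name is "side" or "top" or "wrist"; returns (picture, depth): 420x560x3 uint8, red, green, blue; 420x560 float32, m along the optical axis (not along the pixel's ray), 0 where there is no reading.
- get_calibration(name): a dict with "intrinsics" (3x3 intrinsics, pixels), "dist_coeffs" ([k1, k2, p1, p2, k3] as OpenCV has them; the pictures are not rectified), "world_from_camera" (4x4, takes a point from camera to world coordinates). Camera axes: x right, y down, z forward; pixel columns grow to the right and rows downward; lengths in m; the calibration is good to about 2 mm. A picture is of the moment at which its call begins: read the wrist's pose just before it. get_calibration takes no time and is no camera call; for the wrist camera it gives the pose at the moment of the call.
A pose or a line that the arm cannot do raises Unreachable and nothing moves.
- job_done(): hands the job in, once; it reports no verdict.
The state is a dict: "time_s": time; "q": joint angles; "joint_velocities": joint speeds; "joint_torque": joint torques, N m; "eef_pos": TCP position; "tcp_rot": TCP orientation; "ft_force": force on the tool from outside, world axes, zero at the start; "torque": the same for the moment, N m; "opening": finger opening in m.
Only numpy, scipy, OpenCV 4.12 (cv2) and the standard library are available. Lean on these libraries where they do the work, as an engineer would, in place of code of your own. Each camera call takes 0.05 s, during which the arm holds its last target.

### The job

First slip the metal gauge sleeve over the jig's upright post, all the way down onto the base plate, and let go of it. Then pick up the handheld terminal's back cover, carry it over the rack of parts bins without knocking the rack, and hold it level and squarely above the open terminal in the jig, narrow end over narrow end, its underside about level with the top of the sleeve (about 12 mm above the terminal's rim) and not touching, so that a colleague can plug in the ribbon. Finish while still holding the cover there, keep it from ever pressing on the open terminal, and leave the mouse, bottle, screwdriver and tin where they are.

Things in the scene. Friction and masses are not known exactly. Their poses are not given: they have to be found in the camera images.
- sleeve: Gauge sleeve: plain aluminium tube, outer diameter 32 mm, bore 18 mm, 36 mm tall, 60 g or so, standing upright on the grey parts mat. Origin: centre of its underside, z up along the bore.
- post_foot (a point): Foot of the jig's upright steel post, on its axis at the top face of the base plate (12 mm above the table). Post 14 mm in diameter, 30 mm tall, its last 6 mm tapering to 8 mm. The pushed-home sleeve's underside centre is at this point; its top is then 12 mm above the terminal's rim. Axes as the jig's.
- cover: Dark back cover of a handheld terminal, about 160 g, flat on the 3 mm grey mat. Shell 150 (x) by 70 (y) by 8 mm, its last 30 mm at +x narrowed to 46 mm (nose). Centred on top, a straight battery hump 84 (x) by 34 mm (y), from 8 to 38 mm above the underside: grip it across its 34 mm. Origin: centre of the shell's underside, x to the nose, z up.
- cover_nose (a point): Point on the cover's underside in its narrow nose, on the centre line 65 mm from the cover's origin (10 mm inside the nose end).
- jig: Fixed aluminium plate 270 (x) by 110 (y) by 12 mm, across the bin rack from the parts mat (left or right). Carries the upright post on its centre line at x = -105 mm and, fixed between four low white blocks, the open terminal housing centred at x = +30 mm. Origin: centre of its underside, x from the post to the terminal's nose, z up.
- jig_rim (a point): Centre of the open terminal housing at rim height (36 mm above the table). Housing: dark open tray 150 by 70 mm, green circuit board inside, same outline as the cover, 24 mm high on the base plate. x to its narrow nose, z up. The cover's origin should hang about 12 mm above this point, axes parallel.
- jig_nose (a point): Point at rim height in the housing's narrow nose, on the centre line 65 mm from the housing's centre; the counterpart of cover_nose.
- rack: Fixed rack of four grey open bins in a row, between the parts mat and the jig: 300 mm long (x), 84 mm wide (y), 85 mm high. Origin: centre of its underside on the table. The cover has to pass over it.
- mouse: Black computer mouse, about 100 (x) by 60 by 34 mm, bystander. Origin: on its underside, 28 mm from its front (-x) end.
- bottle: Closed upright white plastic bottle, 48 mm in diameter, 130 mm tall, bystander. Origin: centre of its underside.
- screwdriver: Screwdriver with a black handle, 170 mm long, lying on the table, bystander.
- tin: Closed round steel tin, 60 mm in diameter, 40 mm tall, bystander. Origin: centre of its underside.
Not all that is in view belongs to the job. There is more than one size of the cover; the job needs the larger. Several things have the shape of the sleeve; the one meant has the colours described above.

How it is judged:
On the way, in this order (a step that is already met when the one before it is completed fails the run):
1. the sleeve is down over the post, standing on the base plate, and let go (horizontal distance between sleeve and post_foot below 0.004 m and z of sleeve in the frame of post_foot between -0.003 and 0.003 m and angle between sleeve's own z axis and vertical below 0.08 rad and contact force between the fingers and sleeve below 0.1 N), for 0.2 s.
2. the cover is carried over the bin rack, above its top (y of cover in the frame of rack between -0.045 and 0.045 m and x of cover in the frame of rack between -0.16 and 0.16 m and z of cover in the frame of rack above 0.085 m), for 0.02 s.
At the end, for the whole second after the job is handed in: Fingers hold the cover still over the terminal: centre within 8 mm, nose within 10 mm, underside 5 to 20 mm above the rim, tilt under 0.07 rad, touching neither jig, sleeve nor rack. Sleeve released on the base plate round the post: within 4 mm of axis, 3 mm of plate, tilt under 0.08 rad (all of step 1 and horizontal distance between cover and jig_rim below 0.008 m and horizontal distance between cover_nose and jig_nose below 0.01 m and z of cover in the frame of jig_rim between 0.005 and 0.02 m and angle between cover's own z axis and vertical below 0.07 rad and contact force between the fingers and cover above 1 N and linear speed of cover below 0.01 m/s and contact force between cover and jig below 0.05 N and contact force between cover and sleeve below 0.05 N and contact force between cover and rack below 0.05 N); the arm keeps its last pose, push and grip.
It fails at once if the bin rack is knocked (over 4 N) (contact force between rack and anything else above 4 N).
It fails at once if the cover presses on the open terminal or jig (over 4 N) (contact force between cover and jig above 4 N).
It fails at once if the mouse, bottle, screwdriver or tin is moved more than 30 mm (distance of any of mouse, bottle, screwdriver, tin from where it was at the start of the episode above 0.03 m).
It also fails if it takes over 67 s, if anything falls off the work surface, if the arm or the gripper's body presses on something with over 40 N, if the wrist force passes 120 N, or if a joint passes its speed limit or range.

## Working session

There is one attempt and no reset: what is moved stays moved. The work goes in short steps, each a Python script; the robot and the scene stay as the last script left them, time stands still between calls to the robot, and variables do not carry over. Pictures are saved under pics/ and viewed, and the job is handed in when it is done.

```bash
ls; mkdir -p pics
python3 - <<'E'
from plant import *
import cv2,numpy as np
s=observe();print(s)
for n in("top","side","wrist"):
    c=get_calibration(n);im,d=get_image(n)
    np.savez(f"pics/{n}0.npz",im=im,d=d,**{k:np.array(v) for k,v in c.items()})
    cv2.imwrite(f"pics/{n}0.png",im[:,:,::-1]);print(n,c)
E
```

```text
pics
{'time_s': 0.0, 'q': array([ 1.14088088e+00,  2.21260696e-01,  1.52759978e+00, -1.05636770e-05,
        1.39468898e+00, -1.26128860e-01]), 'joint_velocities': array([ 9.44762467e-04, -2.47439587e-04, -9.68351171e-05, -6.73074948e-04,
        5.21761485e-04, -7.40709869e-04]), 'joint_torque': array([ 1.57700499e-03, -4.96897745e+01, -3.89405072e+01, -5.97297367e-05,
        1.07207484e-02,  1.84535992e-05]), 'eef_pos': array([0.18673241, 0.59582552, 0.23018382]), 'tcp_rot': array([-1.69161215,  1.5688395 , -1.99539688]), 'ft_force': array([-0.39108548, -1.3538558 ,  0.12604161]), 'torque': array([-0.04170526, -0.00669411, -0.00785687]), 'opening': 0.08550261230397559}
top {'intrinsics': array([[530.63191103,   0.        , 278.63451403],
       [  0.        , 530.63191103, 203.90518782],
       [  0.        ,   0.        ,   1.        ]]), 'dist_coeffs': array([-0.20889035,  0.        ,  0.        ,  0.        ,  0.        ]), 'world_from_camera': array([[ 2.81808676e-02, -9.96491916e-01,  7.88016470e-02,
         4.13107264e-01],
       [-9.99602818e-01, -2.81098891e-02,  2.01007
[... 569 characters left out ...]
392,  0.58539826, -0.77457157,  0.96916085],
       [-0.01370784, -0.79974394, -0.60018475,  0.79769566],
       [ 0.        ,  0.        ,  0.        ,  1.        ]])}
wrist {'intrinsics': array([[317.85444517,   0.        , 276.77838999],
       [  0.        , 317.85444517, 210.51516378],
       [  0.        ,   0.        ,   1.        ]]), 'dist_coeffs': array([-0.00247066,  0.        ,  0.        ,  0.        ,  0.        ]), 'world_from_camera': array([[ 0.29826619,  0.91999146,  0.25426953,  0.12367236],
       [ 0.95448171, -0.28709761, -0.08086801,  0.61546213],
       [-0.00139771,  0.2668158 , -0.96374653,  0.37365491],
       [ 0.        ,  0.        ,  0.        ,  1.        ]])}
```

View pics/top0.png

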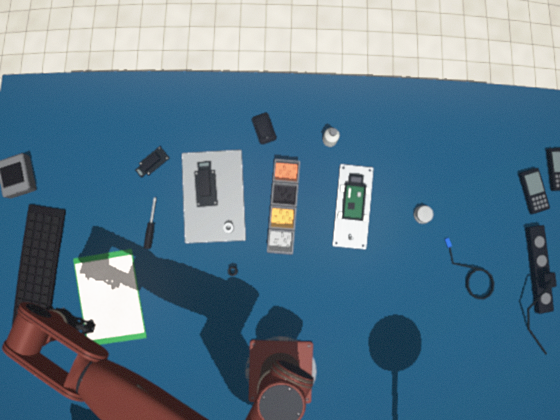

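View pics/side0.png

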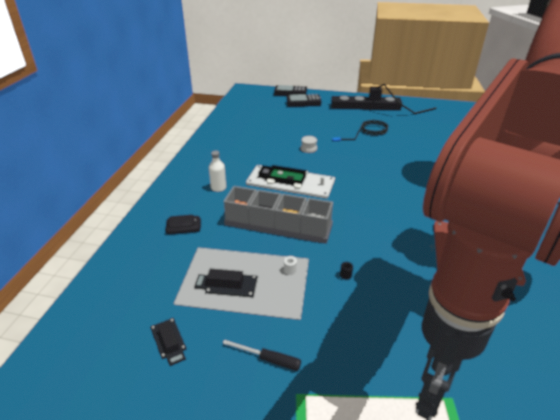

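View pics/wrist0.png

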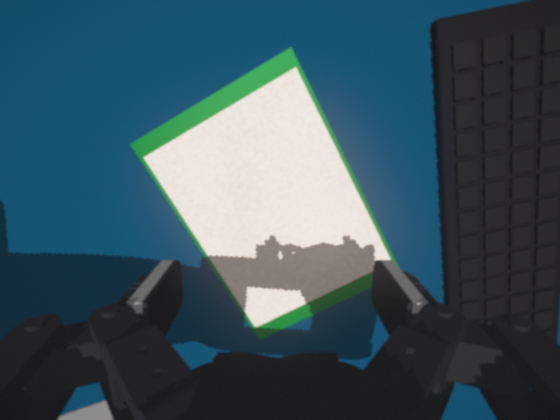

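```bash
cat > h.py <<'E'
import numpy as np,cv2
def load(n):
    return np.load(f"pics/{n}.npz")
def ray(c,px):
    K=c["intrinsics"];D=c["dist_coeffs"];T=c["world_from_camera"]
    p=cv2.undistortPoints(np.array(px,float).reshape(-1,1,2),K,D).reshape(-1,2)
    v=np.c_[p,np.ones(len(p))]@T[:3,:3].T
    return T[:3,3],v
def at_z(c,px,z):
    o,v=ray(c,px);z=np.broadcast_to(z,len(v)); return o+v*((z-o[2])/v[:,2])[:,None]
def cloud(c):
    d=c["d"];h,w=d.shape;u,v=np.meshgrid(np.arange(w),np.arange(h))
    o,r=ray(c,np.c_[u.ravel(),v.ravel()]);return (o+r*d.reshape(-1,1)).reshape(h,w,3)
def proj(c,P):
    T=np.linalg.inv(c["world_from_camera"]);return cv2.projectPoints(np.array(P,float).reshape(-1,1,3),cv2.Rodrigues(T[:3,:3])[0],T[:3,3],c["intrinsics"],c["dist_coeffs"])[0].reshape(-1,2)
def crop(c,box,f,name):
    x0,y0,x1,y1=box;cv2.imwrite(f"pics/{name}.png",cv2.resize(c["im"][y0:y1,x0:x1,::-1],None,fx=f,fy=f,interpolation=cv2.INTER_CUBIC))
E
python3 - <<'E'
from h import *
c=load("top0");crop(c,(125,105,265,285),3.3,"t_mat");crop(c,(255,110,385,265),3.8,"t_jig")
P=cloud(c)
for n,p in dict(sleeve=(228,227),cover=(205,184),post=(351,238),ring=(233,269),smallcover=(153,161),rack=(284,204),bottle=(331,136),mouse=(264,128),tin=(424,214)).items(): print(n,P[p[1],p[0]].round(3))
E
```

```text
sleeve [0.47  0.184 0.006]
cover [0.605 0.26  0.042]
post [ 0.445 -0.22   0.012]
ring [0.333 0.163 0.001]
smallcover [0.679 0.439 0.027]
rack [0.544 0.003 0.085]
bottle [ 0.76  -0.139  0.108]
mouse [0.413 0.016 1.741]
tin [ 0.528 -0.455  0.041]
```

View pics/t_mat.png

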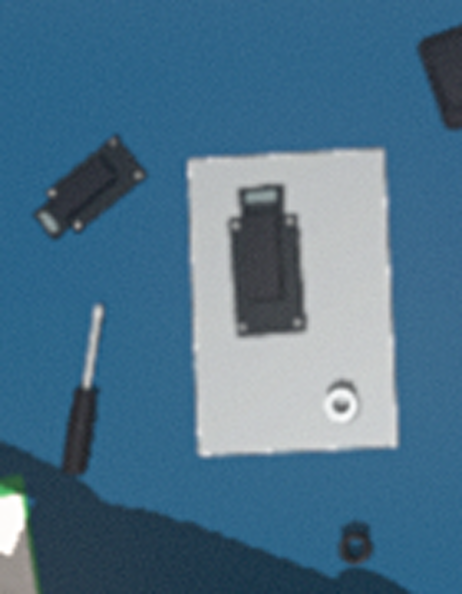

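View pics/t_jig.png

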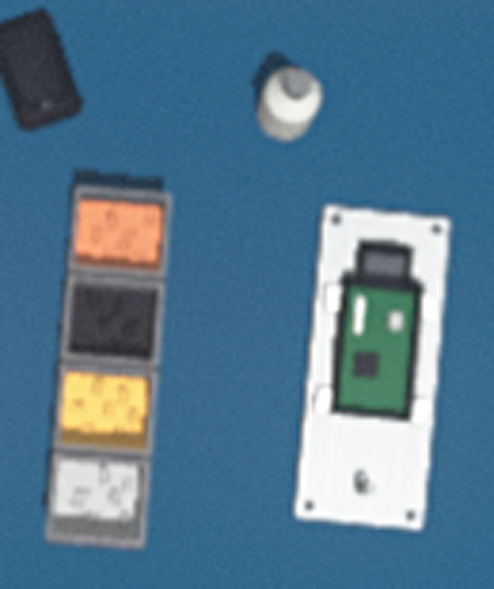

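Candidates: the sleeve could be the bright ring at (228,227) on the mat or the dark ring at (233,269) off it. The bright one is the aluminium sleeve. The cover could be the part at (205,184) on the mat or the one at (153,161). The one on the mat is larger, and it is the job's cover. Next come closer wrist views from matching tool poses over the mat and the jig.

```bash
cat >> h.py <<'E'
from plant import *
def shot(n,f):
    c=get_calibration(n);im,d=get_image(n)
    np.savez(f"pics/{f}.npz",im=im,d=d,**{k:np.array(v) for k,v in c.items()});cv2.imwrite(f"pics/{f}.png",im[:,:,::-1])
    return load(f)
H=np.pi/2
E
python3 - <<'E'
from h import *
c=load("top0")
print(at_z(c,[(228,226)],.039),at_z(c,[(351,238)],.03))
movep([.53,.22,.26],[0,H,0]);s=observe();print(s['time_s'],s['q'],s['eef_pos'],s['tcp_rot'])
c=shot("wrist","w_mat");P=cloud(c);print(observe()['time_s'])
E
```

```text
[[0.47186233 0.18044809 0.039     ]] [[ 0.444412   -0.21734185  0.03      ]]
2.0 [ 2.57295102e-01  8.08372221e-02  1.62846879e+00  3.31314647e-04
  1.43240981e+00 -1.31436895e+00] [0.52967506 0.22076071 0.25993834] [2.18631683 1.57044583 2.18713883]
2.05
```

View pics/w_mat.png

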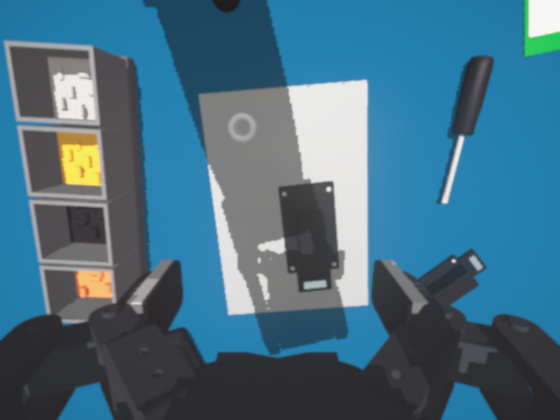

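The sleeve is a light ring at (242,127) and the cover is at (309,237) with its nose pointing down the image. The dark ring is at (227,3). Next is the jig.

Run:
```python
from h import *
movep([.53,-.20,.26],[0,H,0]);s=observe();print(s['time_s'],s['q'],s['eef_pos'])
c=shot("wrist","w_jig");crop(c,(170,60,400,330),2.2,"w_jigc")
c=load("w_mat");crop(c,(190,70,390,320),2.4,"w_matc")
```

```text
3.6 [-4.98393687e-01  6.28315287e-02  1.64730708e+00  4.52104439e-04
  1.43153515e+00 -2.07042287e+00] [ 0.53033797 -0.19896378  0.26002469]
```

View pics/w_jigc.png

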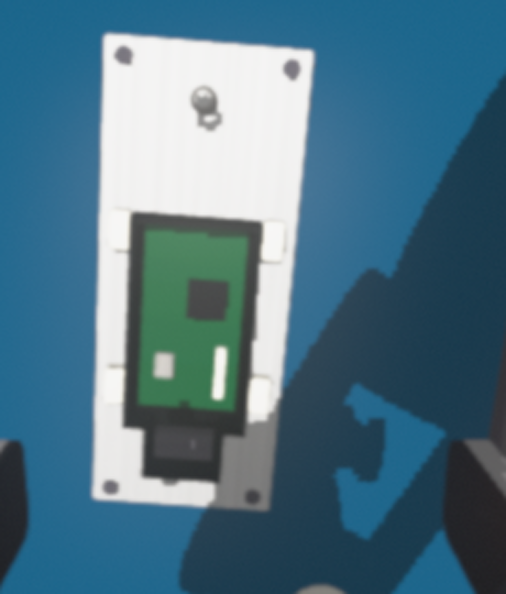

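View pics/w_matc.png

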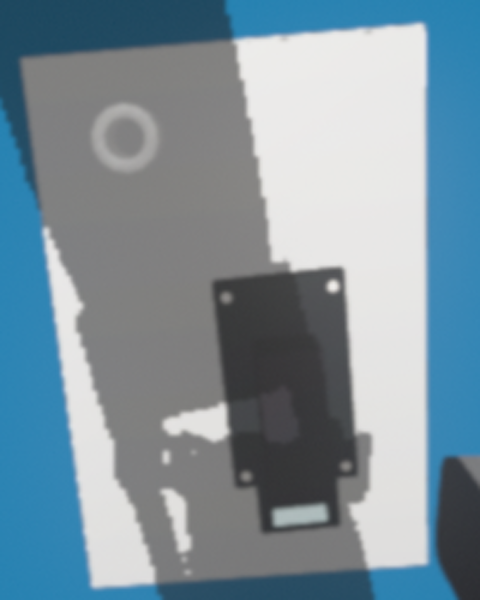

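Run:
```python
from h import *
from scipy.optimize import least_squares
def fit(obj,w):
    obj=np.array(obj);f=lambda p:(obj@np.array([[np.cos(p[2]),np.sin(p[2])],[-np.sin(p[2]),np.cos(p[2])]])+p[:2]-w[:,:2]).ravel()
    r=least_squares(f,[w[:,0].mean(),w[:,1].mean(),0.]);return r.x.round(4),(r.fun*1e3).round(1)
U=lambda pts,f,o:(np.array(pts)+.5)/f-.5+np.array(o)
c=load("w_jig");P=cloud(c)
# image up=-x, right=+y
k=U([(104,34),(314,51),(270,510),(92,498)],2.2,(170,60))
print("jig",fit([(-.135,-.055),(-.135,.055),(.135,.055),(.135,-.055)],at_z(c,k,.012)))
k=U([(132,212),(262,221),(245,435),(124,427),(143,476),(220,482)],2.2,(170,60))
print("rim",fit([(-.075,-.035),(-.075,.035),(.045,.035),(.045,-.035),(.075,-.023),(.075,.023)],at_z(c,k,.036)))
print("post",at_z(c,U([(204,98)],2.2,(170,60)),.042))
R=P[90:125,245:285].reshape(-1,3);m=R[:,2]>.025;print("post depth",m.sum(),R[m].mean(0),R[m].max(0),R[m].min(0))
R=P[140:290,210:300].reshape(-1,3);m=(R[:,2]>.03)&(R[:,2]<.05);print("rim z",np.median(R[m],0));
m=abs(R[:,0]-.4)<.01;print("plate z",np.median(P[110:140,220:240,2]))
c=load("w_mat");P=cloud(c)
k=U([(212,281),(344,267),(356,475),(236,487),(263,532),(339,524)],2.4,(190,70))
print("cover",fit([(-.075,-.035),(-.075,.035),(.045,.035),(.045,-.035),(.075,-.023),(.075,.023)],at_z(c,k,.011)))
R=P[180:300,270:350].reshape(-1,3);m=(R[:,2]>.035)&(R[:,2]<.06);q=R[m]
print("hump",m.sum(),np.median(q[:,2]),cv2.minAreaRect((q[:,:2]*1000).astype(np.float32)))
k=U([(125,138)],2.4,(190,70));print("sleeve",at_z(c,k,.039))
R=P[105:150,220:265].reshape(-1,3);m=(R[:,2]>.03);q=R[m];print("sleeve d",m.sum(),np.median(q[:,2]),cv2.minAreaRect((q[:,:2]*1000).astype(np.float32)))
print("mat z",np.median(P[160:170,225:240,2]))
R=P.reshape(-1,3);m=(R[:,2]>.075)&(R[:,2]<.1)&(abs(R[:,1])<.09)&(R[:,0]<.75);q=R[m];print("rack",m.sum(),cv2.minAreaRect((q[:,:2]*1000).astype(np.float32)))
```

```text
jig (array([ 0.5502, -0.2233, -0.0732]), array([-0.7, -0.1, -0.7,  0.2,  0.6, -0.6,  0.7,  0.5]))
rim (array([ 0.5793, -0.2251, -0.0717]), array([ 0.5, -1.1,  1. ,  1. , -0.2,  0.6, -0.5, -0.7, -0.2, -0.6, -0.7,
        0.8]))
post [[ 0.44525856 -0.21521999  0.042     ]]
post depth 95 [ 0.44723075 -0.21466866  0.06174442] [ 0.46406425 -0.1999491   0.40334435] [ 0.43957477 -0.22256459  0.02862143]
rim z [ 0.57518551 -0.23069171  0.03658104]
plate z 0.012745514038186412
cover (array([0.6111, 0.2645, 0.1135]), array([-0.6, -0.5, -1. ,  0.3,  0. ,  1.4,  0.5, -0.8,  0.6, -1.3,  0.5,
        1. ]))
hump 1802 0.04172285596386585 ((611.6309814453125, 264.1780090332031), (84.09679412841797, 34.07938766479492), 6.539036273956299)
sleeve [[0.46854484 0.18124309 0.039     ]]
sleeve d 478 0.039536436254168666 ((471.3919982910156, 190.7841796875), (51.44898223876953, 31.358488082885742), 73.95283508300781)
mat z 0.0038138597858823897
rack 8459 ((539.9279174804688, 4.502349853515625), (82.77495574951172, 293.1002197265625), 86.72372436523438)
```

Measurements:

| Item | Position (m) | Yaw (rad) |
|---|---|---|
| Sleeve | (0.4685, 0.181) | – |
| Post | (0.4454, -0.2154) | – |
| Cover | (0.6113, 0.2643) | 0.114 |
| Terminal | (0.5795, -0.225) | -0.0725 |

The edge, depth and jig-geometry estimates agree to about 1 mm. I'll confirm the sleeve in the enlarged crop already taken (ring at (125,138) of w_matc, light metal), then pick it.

Run:
```python
from h import *
movep([.4685,.1812,.12],[0,H,0])
gripper_to(.06)
print(move_l([.4685,.1812,.006],feed=.12,max_force=15))
gripper_to(.02,40);s=observe();print(s['opening'],s['eef_pos'],s['time_s'])
move_l([.4685,.1812,.13],feed=.15)
s=observe();print(s['opening'],s['eef_pos'],s['ft_force'],s['time_s'])
c=shot("wrist","w_g1");shot("side","s_g1");crop(c,(150,150,420,420),2,"w_g1c")
c=load("s_g1");crop(c,(200,130,420,330),2.6,"s_g1c")
```

```text
False
0.030654302648651224 [0.46928236 0.18138158 0.00696417] 7.0167
0.030481756952205234 [0.46762214 0.18099374 0.12885623] [-0.29316851  0.29643736 -1.27706238] 7.9917
```

View pics/w_g1c.png

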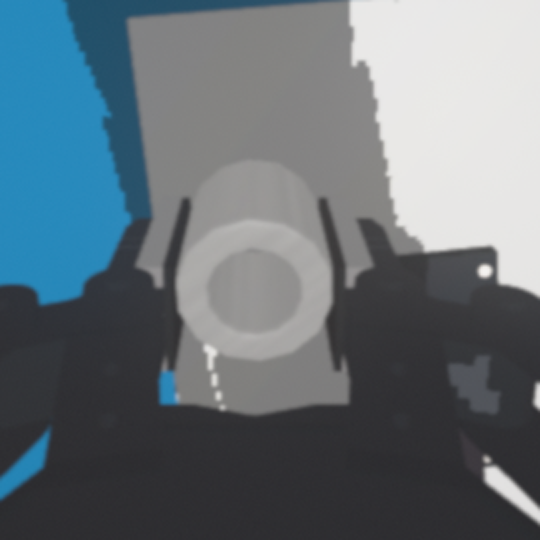

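View pics/s_g1c.png

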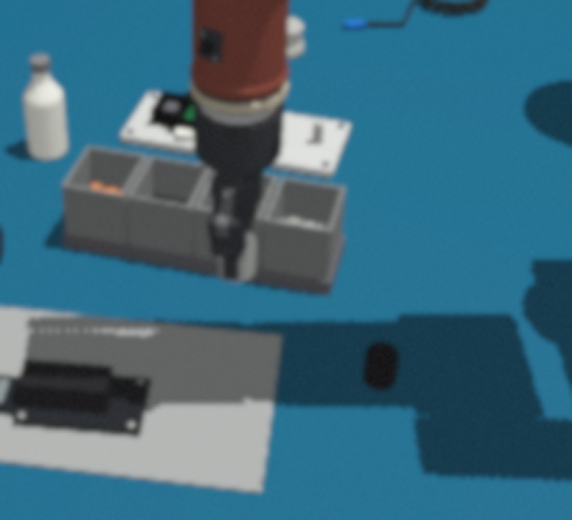

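Run:
```python
from h import *
c=load("w_g1");e=np.array([.46762214,.18099374,.12885623])
for z in (.158,.161,.164):
    p=at_z(c,(np.array([(254,219),(254,361),(176,290),(333,290)])+.5)/2-.5+150,z);print(z,((p[0]+p[1])/2-e).round(4),((p[2]+p[3])/2-e).round(4),np.linalg.norm(p[0]-p[1]),np.linalg.norm(p[2]-p[3]))
movep([.4455,-.2154,.16],[0,H,0]);hold(.3);s=observe();print(s['eef_pos'],s['time_s'],s['opening'])
c=shot("wrist","w_p1");crop(c,(150,150,420,420),2,"w_p1c")
```

```text
0.158 [ 0.0012 -0.0007  0.0291] [ 0.0006 -0.0006  0.0291] 0.03201553226840506 0.031594274794451975
0.161 [-0.0006 -0.0007  0.0321] [-0.0011 -0.0006  0.0321] 0.031175413769372835 0.030765210498540814
0.164 [-0.0024 -0.0007  0.0351] [-0.0029 -0.0006  0.0351] 0.030335295270340665 0.029936146202629677
[ 0.44576564 -0.21474745  0.1599419 ] 9.8667 0.030509092207752525
```

View pics/w_p1c.png

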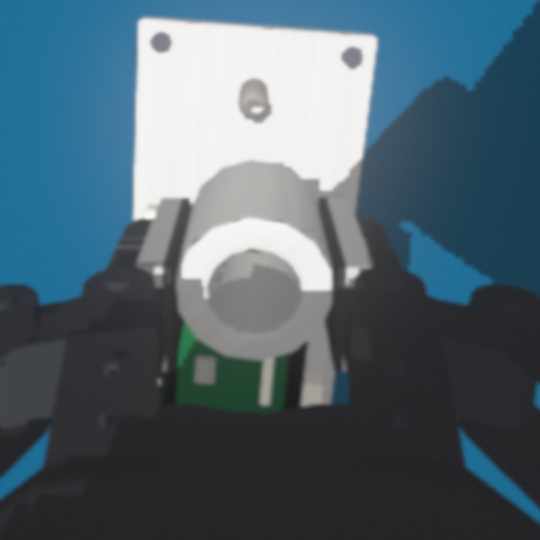

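Run:
```python
from h import *
c=load("w_p1");k=lambda p:(np.array(p)+.5)/2-.5+150
print(at_z(c,k([(257,109)]),.042),at_z(c,k([(250,80)]),.012))
e=observe()['eef_pos'];print(e)
x,y=.4457,-.2148
move_l([x,y,.075],feed=.12)
print(move_l([x,y,.058],feed=.03,max_force=6));hold(.1);s=observe();print(s['eef_pos'],s['ft_force'],s['time_s'])
c=shot("side","s_p2");crop(c,(250,140,370,230),5,"s_p2c")
```

```text
[[ 0.44641087 -0.21419292  0.042     ]] [[ 0.44011995 -0.21733972  0.012     ]]
[ 0.44571545 -0.21487764  0.15995884]
False
[ 0.4458679  -0.21490954  0.05817823] [0.13696778 0.30880762 0.44038655] 11.5917
```

View pics/s_p2c.png

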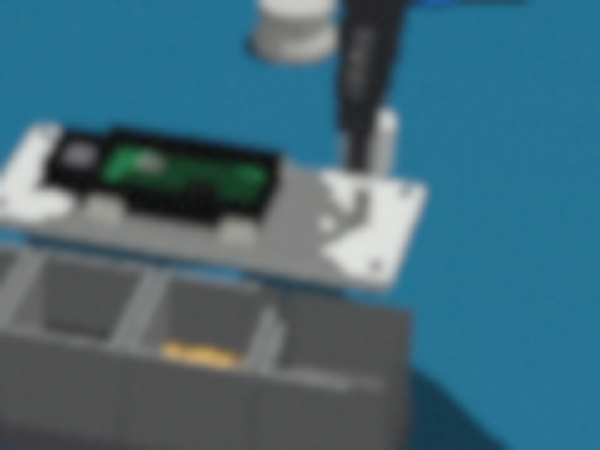

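Run:
```python
from h import *
x,y=.4457,-.2150
r=move_l([x,y,.013],feed=.03,max_force=8);s=observe();print(r,s['eef_pos'],s['ft_force'],s['time_s'],s['opening'])
c=shot("wrist","w_p2");crop(c,(150,100,420,370),2,"w_p2c")
```

```text
True [ 0.44553592 -0.21489557  0.0159635 ] [-0.23214965  0.69294311  5.33676099] 12.9167 0.03032065749355462
```

View pics/w_p2c.png

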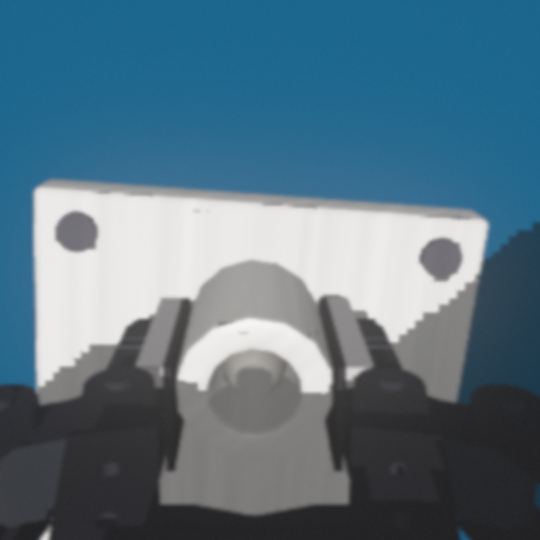

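The sleeve is home: TCP z is 0.016 as expected for seating, the plate contact is felt, and the post tip shows inside the bore at (255,375). Now I'll release it and check.

Run:
```python
from h import *
gripper_to(.06);hold(.3)
move_l([.4457,-.2150,.16],feed=.15);hold(.1)
c=shot("wrist","w_p3");crop(c,(150,100,420,370),2,"w_p3c");P=cloud(c)
R=P[120:260,230:330].reshape(-1,3);m=(R[:,2]>.044)&(R[:,2]<.054)&(R[:,0]<.48);q=R[m];print(m.sum(),np.median(q,0),q.min(0),q.max(0),observe()['time_s'])
c=shot("side","s_p3");crop(c,(250,140,370,230),5,"s_p3c")
```

```text
791 [ 0.4438173  -0.21634834  0.04843164] [ 0.42864129 -0.23137522  0.04411918] [ 0.45963838 -0.20061528  0.05075374] 14.925
```

View pics/w_p3c.png

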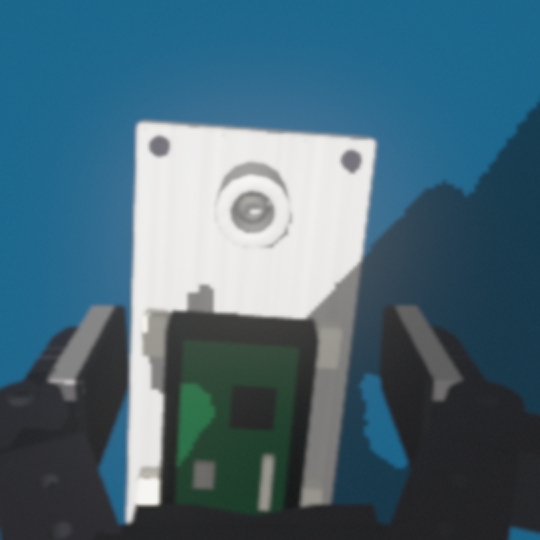

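View pics/s_p3c.png

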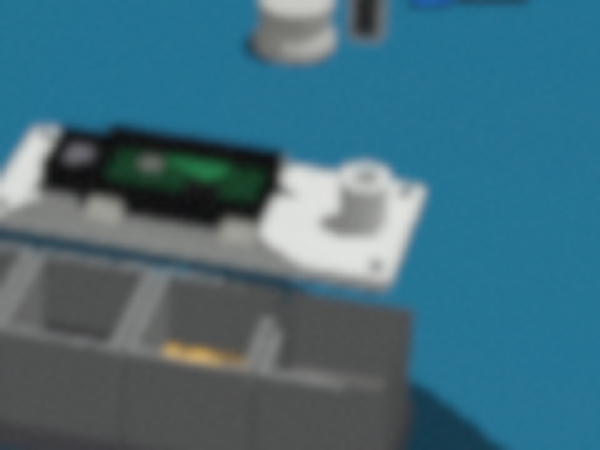

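The sleeve stands free round the post: its top is at z = 0.0484 (nominal 0.048), its centre is (0.444,-0.216), and the post is visible in the bore. Now the cover on the mat, at (309,237) in w_mat, with an 84×34 hump. It is the larger one. The small cover at (450,275) lies off the mat.

Run:
```python
from h import *
X,Y,W=.6113,.2644,.1138
movep([.4457,-.2150,.25],[0,H,0])
movep([X,Y,.12],[0,H,W]);hold(.2)
c=shot("wrist","w_c1")
print(observe()['eef_pos'])
print(move_l([X,Y,.011],feed=.1,max_force=10))
gripper_to(.02,60);s=observe();print(s['opening'],s['eef_pos'],s['ft_force'],s['time_s'])
move_l([X,Y,.05],feed=.08);hold(.2);s=observe();print(s['opening'],s['eef_pos'],s['ft_force'],s['torque'],s['time_s'])
shot("wrist","w_c2");c=shot("side","s_c2");crop(c,(150,220,350,340),3.5,"s_c2c")
```

```text
[0.61175926 0.26360524 0.12048447]
False
0.03277216630279001 [0.61214391 0.26466687 0.01214413] [-0.15470861  0.72620056  4.42934962] 19.1583
0.032969265046252215 [0.61070597 0.26424295 0.04916822] [-0.50840738 -0.34644138 -1.97596829] [-0.0395009   0.01662812 -0.03625676] 20.0
```

View pics/w_c2.png

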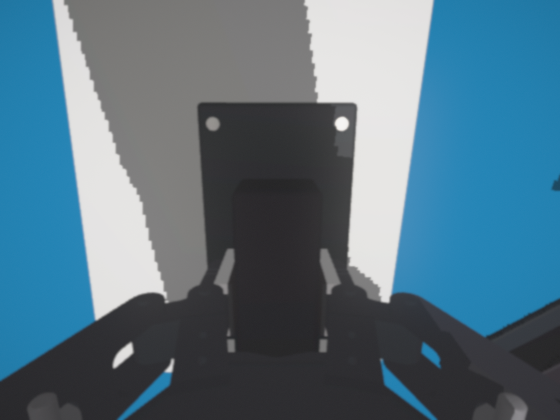

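View pics/s_c2c.png

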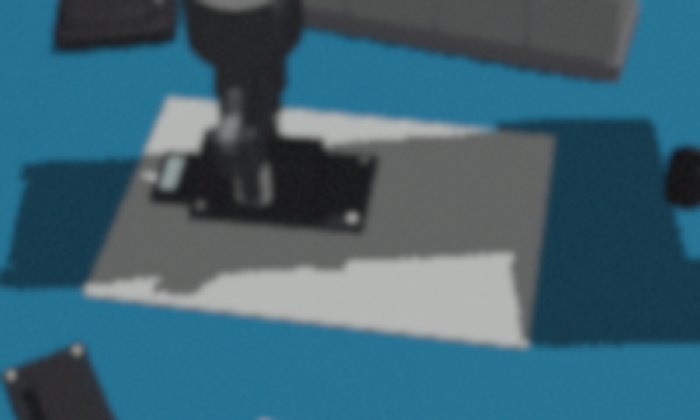

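The cover is held square in the jaws: its rear edge is horizontal from (199,103) to (356,103) and it is clear of the mat. Now I'll carry it over the rack.

Run:
```python
from h import *
X,Y,W=.5797,-.2253,-.0725
move_l([.6113,.2644,.20],feed=.15)
move_l([.58,0.,.20],feed=.2,rotation=[0,H,0.02])
s=observe();print(s['eef_pos'],s['time_s'])
move_l([X,Y,.20],feed=.2,rotation=[0,H,W])
move_l([X,Y,.10],feed=.1);hold(.3);s=observe();print(s['opening'],s['eef_pos'],s['ft_force'],s['time_s'])
shot("wrist","w_f1");c=shot("side","s_f1");crop(c,(200,100,400,250),3.8,"s_f1c")
```

```text
[0.58002434 0.00081688 0.1999697 ] 22.7333
0.033025363851339425 [ 0.5799395  -0.22541044  0.1004893 ] [ 0.4678778  -0.02692224 -1.25715541] 25.4583
```

View pics/w_f1.png

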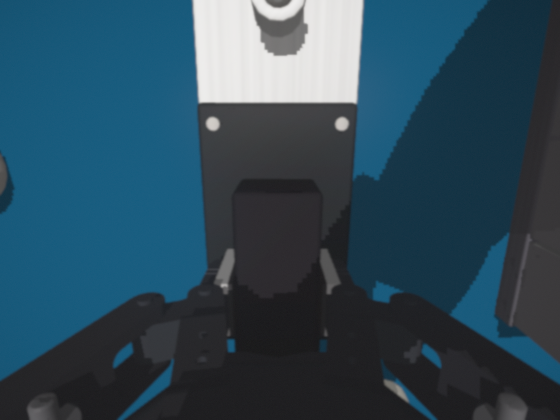

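View pics/s_f1c.png

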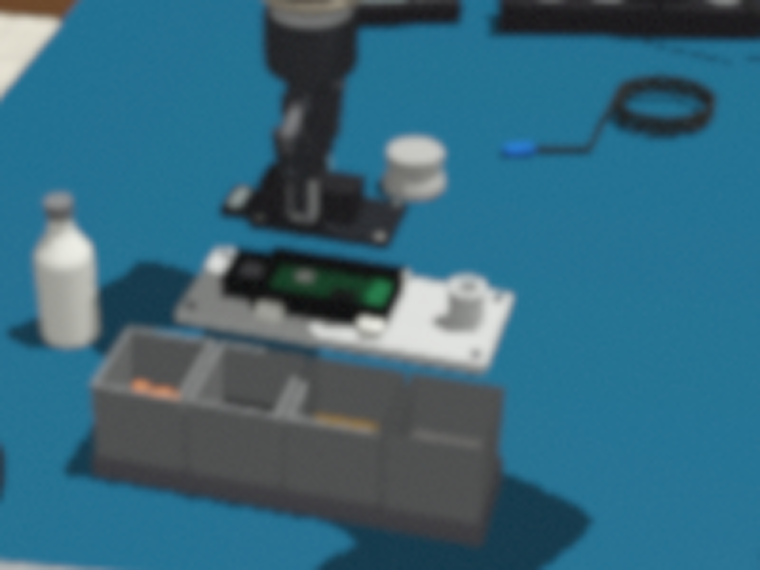

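The cover looks square and unslipped, with its rear corners at (199,103) and (356,103) as before. It hangs above the terminal, nose over nose. Next I check its pose numerically and descend.

Run:
```python
from h import *
def chk(f):
    c=load(f);P=cloud(c);R=P[108:170,210:345].reshape(-1,3);A=np.c_[R[:,:2]-R[:,:2].mean(0),np.ones(len(R))]
    s=np.linalg.lstsq(A,R[:,2],rcond=None)[0];zt=s[2];
    p=at_z(c,[(198.5,102.5),(356,102.5)],zt);m=p.mean(0);d=p[1]-p[0];w=np.arctan2(-d[0],d[1])
    print(f,"slope",s[:2].round(4),"shell top z",zt.round(4),"yaw",w.round(4),"width",np.linalg.norm(d).round(4),"origin",(m[:2]+.075*np.array([np.cos(w),np.sin(w)])).round(4))
chk("w_c2");chk("w_f1")
X,Y,W=.5797,-.2253,-.0725
r=move_l([X,Y,.0565],feed=.04,max_force=5);hold(.4);s=observe();print(r,s['opening'],s['eef_pos'],s['ft_force'],s['time_s'])
c=shot("wrist","w_f2");chk("w_f2");c=shot("side","s_f2");crop(c,(200,120,400,250),3.8,"s_f2c")
c=shot("top","t_f2");crop(c,(300,130,410,260),4.5,"t_f2c")
```

```text
w_c2 slope [-0.059  -0.0073] shell top z 0.0494 yaw 0.1147 width 0.0673 origin [0.6112 0.2636]
w_f1 slope [-0.0903  0.0059] shell top z 0.1009 yaw -0.0716 width 0.0672 origin [ 0.5805 -0.2259]
False 0.03303261369024203 [ 0.57975556 -0.22533561  0.05660076] [-0.75730574  0.37012709 -2.12847183] 27.1917
w_f2 slope [-0.0501  0.0039] shell top z 0.0567 yaw -0.0716 width 0.0673 origin [ 0.5803 -0.2258]
```

View pics/w_f2.png

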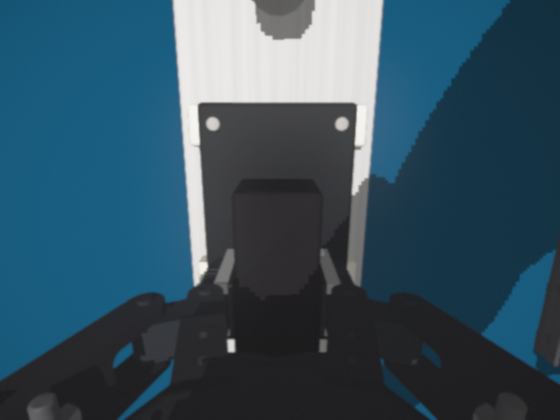

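View pics/s_f2c.png

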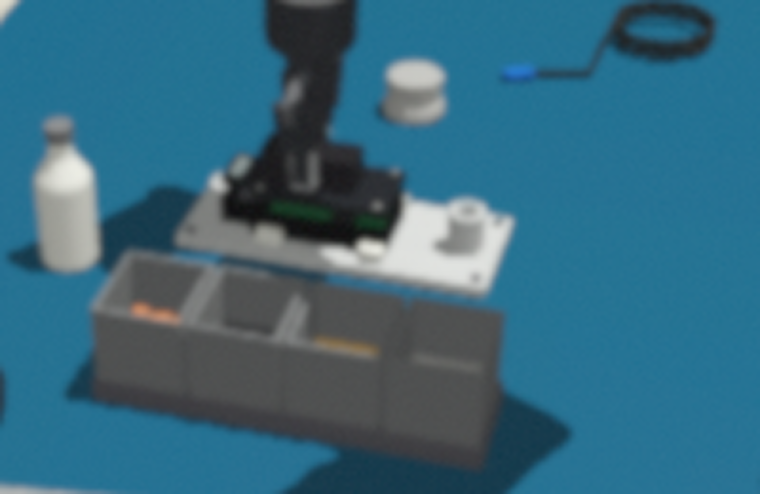

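View pics/t_f2.png

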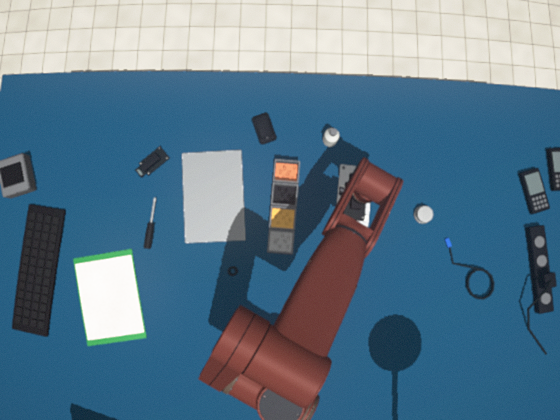

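The wrist depth fit gives a slope of about -0.05 to -0.09 along x, against a 0.07 tilt limit. I'll calibrate that against the same fit on surfaces known to be flat.

Run:
```python
from h import *
def sl(f,b,n):
    c=load(f);P=cloud(c);r0,r1,c0,c1=b;R=P[r0:r1,c0:c1].reshape(-1,3)
    R=R[abs(R[:,2]-np.median(R[:,2]))<.008]
    A=np.c_[R[:,:2]-R[:,:2].mean(0),np.ones(len(R))];s=np.linalg.lstsq(A,R[:,2],rcond=None)[0];e=R[:,2]-A@s
    print(f,n,s.round(4),"resid",e.std().round(4),"se",(e.std()/np.sqrt((A[:,0]**2).sum())).round(4))
sl("w_c1",(5,400,100,450),"all?")
for f in("w_c2","w_f1","w_f2"):
    sl(f,(108,172,215,340),"shell"); sl(f,(195,330,242,312),"hump")
    P=cloud(load(f)); print([P[r-2:r+3,215:340,2].mean().round(4) for r in range(110,176,8)],[P[r-2:r+3,242:312,2].mean().round(4) for r in range(195,340,15)])
sl("w_f2",(20,95,190,245),"plate");sl("w_f2",(20,95,320,365),"plate")
sl("w_mat",(170,220,230,260),"mat");sl("w_jig",(115,145,222,290),"plate")
s=observe();print(s['tcp_rot'])
from scipy.spatial.transform import Rotation as Ro
print(Ro.from_euler('xyz',s['tcp_rot']).as_matrix().round(4))
```

```text
w_c1 all? [-0.0037 -0.0045  0.003 ] resid 0.0024 se 0.0001
w_c2 shell [-0.0036 -0.0008  0.0489] resid 0.0006 se 0.0009
w_c2 hump [-0.0024 -0.0011  0.0788] resid 0.0006 se 0.0004
[np.float64(0.049), np.float64(0.0497), np.float64(0.0502), np.float64(0.0494), np.float64(0.0494), np.float64(0.0489), np.float64(0.0494), np.float64(0.0489), np.float64(0.0498)] [np.float64(0.0789), np.float64(0.0792), np.float64(0.0792), np.float64(0.0789), np.float64(0.0795), np.float64(0.0791), np.float64(0.0794), np.float64(0.0795), np.float64(0.0791), np.float64(0.0791)]
w_f1 shell [-0.0017 -0.0003  0.1002] resid 0.0007 se 0.0009
w_f1 hump [-8.000e-04 -1.000e-04  1.301e-01] resid 0.0006 se 0.0004
[np.float64(0.1011), np.float64(0.1007), np.float64(0.1009), np.float64(0.1006), np.float64(0.1016), np.float64(0.1009), np.float64(0.1008), np.float64(0.1008), np.float64(0.1008)] [np.float64(0.1298), np.float64(0.1305), np.float64(0.1308), np.float64(0.1308), np.float64(0.1305), np.float64(0.1311), np.float64(0.1305), np.float64(0.1315), np.float64(0.1305), np.float64(0.1301)]
w_f2 shell [-0.0013  0.0003  0.0563] resid 0.0006 se 0.0009
w_f2 hump [-0.0022 -0.0004  0.0862] resid 0.0006 se 0.0004
[np.float64(0.0566), np.float64(0.0567), np.float64(0.0573), np.float64(0.0567), np.float64(0.0565), np.float64(0.0565), np.float64(0.0565), np.float64(0.0565), np.float64(0.0565)] [np.float64(0.0866), np.float64(0.0873), np.float64(0.0865), np.float64(0.0862), np.float64(0.0866), np.float64(0.0869), np.float64(0.0862), np.float64(0.0871), np.float64(0.0868), np.float64(0.0872)]
w_f2 plate [0.0023 0.002  0.0127] resid 0.0007 se 0.001
w_f2 plate [ 0.0036 -0.0023  0.0127] resid 0.0007 se 0.0011
w_mat mat [-0.0004 -0.0016  0.0038] resid 0.0008 se 0.001
w_jig plate [ 0.0039 -0.0006  0.0127] resid 0.0008 se 0.0018
[2.65730893 1.57075124 2.58483883]
[[-0.      0.0724  0.9974]
 [ 0.      0.9974 -0.0724]
 [-1.      0.     -0.    ]]
```

View pics/w_c1.png

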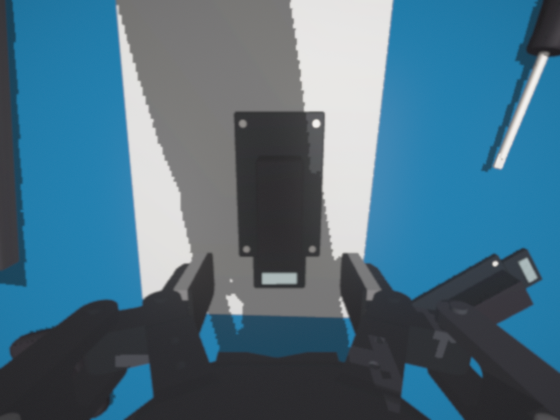

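Without the outliers the cover is level, with slopes of 0.002 rad or less. Its underside is at about 0.0476 m, 11.6 mm above the rim, its centre is within about 1 mm of the target, and the force shows no contact. Handing in.

Run:
```python
from plant import *
s=observe();print(s['time_s'],s['ft_force'],s['opening'],abs(s['joint_velocities']).max())
job_done()
```

```text
27.3417 [-0.31061626  0.96131459 -1.41618366] 0.032908198688177154 0.0023900520660856584
the job is handed in; nothing more can be done
```

I put the gauge sleeve over the post and released it. I then carried the large cover over the rack with its underside about 0.19 m up, and handed in at 27.3 s with the cover still held over the open terminal. No verdict was reported.

**Last checks:**
- **Sleeve:** after release its top read z = 0.0484 m (nominal 0.048), with its centre about 2 mm from the post axis.
- **Cover height and level:** underside about 11.6 mm above the rim, tilt about 0.002 rad.
- **Cover position:** centre about 1 mm from the terminal's centre, yaw -0.072 rad against the terminal's -0.0725.
- **Grip and contact:** fingers at 33 mm on the hump, and no contact force beyond the cover's weight.
- **Bystanders:** the last top view shows the mouse, bottle, screwdriver and tin where they were. I compared this by eye only.

**Disagreements:**
- My first depth fit suggested a tilt of 0.05 to 0.09 rad. That came from outlier pixels; refitting without them, and comparing with surfaces known to be flat, gave the level result above.
- In close wrist views the cover and sleeve measured about 4% too narrow, probably from edge rounding and camera calibration. I did not resolve this.

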